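# Lock the T-nut peg against the sprung stop of a pit-bench rail

### The job

Set up the T-slot rail for the next chassis: take the T-nut peg with the red handle from the wooden stand, drop its foot into the rail's slot near the green start marks until its collar sits flat on the rail, and slide it along the slot until it has pushed the yellow sprung stop about half-way in (about 6 mm of its 12 mm travel). Keeping the stop pressed, twist the peg a quarter turn so that its foot locks across the slot, then let go: it must stay there, upright and holding the stop half in. Be gentle with rail and stop (never drive the stop to its end) and leave the other things alone.

Things in the scene. Friction and masses are not known exactly. Their poses are not given: they have to be found in the camera images.
- nut: T-nut peg with RED handle, 66 mm tall, 0.08-0.17 kg. Origin on its axis at the underside of the round steel collar (28 mm diameter, 10 mm thick); z up, x along handle bar and foot. It starts foot down in one of the stand's two sockets (either one), collar on the stand's top, origin 22 mm above the table, 16 mm of it in the socket.
- handle (a point): Middle of the peg's red handle bar: 36 mm above the collar's underside, on the axis. Bar 34 mm (peg x) by 12 mm (y), from 22 to 50 mm above the collar's underside; a 12 mm thick neck joins it to the collar. Turns with the peg.
- foot (a point): Middle of the peg's steel foot, 11 mm below the collar's underside, on the axis. Foot 28 mm (peg x, round ends) by 10 mm (y), 6 mm thick, on an 8 mm stem (8 mm from collar to foot); below it a nose 22 x 6.5 mm, 2 mm thick. It enters the slot only lengthwise (peg x along rail x, either way round).
- spare: A like peg with a BLACK handle, in the other socket of the stand (70 mm away along the stand's x); leave it there.
- stand: Fixed wooden block 120 (x) x 50 (y) x 22 mm (z), origin under its centre. Two sockets at x = -35 and +35 mm, each 32 x 14 mm, 18 mm deep, long side along its x. The handle bars of both pegs start along its x.
- rail: Fixed aluminium T-slot rail, 220 (x) x 60 (y) x 30 mm (z), origin under its centre, x along the slot. A blue stop block (30 mm long, 15 mm high) is clamped on its top towards +x, with the yellow sprung stop on its -x side. Its place is not reported: the yellow face, when out, is anywhere from 0 to 50 mm to +x of the rail's centre. Find it by feel or sight.
- slot (a point): Slot's centre line at the rail's middle, level with its top (30 mm above the table); axes as the rail. Slot 12 mm wide, lips 6 mm thick, channel 12 mm deep. With the collar down the foot clears the lips by 2 mm and turns either way. Over the last 40 degrees it squeezes a spring strip (8 N/mm, 1.5 mm) that then holds the peg by friction and may shift it 1 mm sideways. No hard end: stop at 90 degrees.
- start_mark (a point): Point on the slot's centre line between two green start marks, 50 mm from the rail's middle towards its -x end, level with the rail's top. Drop the foot in within about 25 mm of here, then slide towards the rail's +x.
- stop (a joint): Yellow sprung stop (face 18 mm wide, from 1 to 11 mm above the rail's top; the peg's collar meets it): how far it is pushed in towards the rail's +x, m. 0 = fully out, 0.012 = driven to its end. It takes 1.4 N to start and 0.7 N more per mm; it springs back.
- flywheel: Loose brass flywheel 38 mm diameter, 18 mm tall, on the table by the rail's far side; a bystander.
- piston: Loose aluminium piston 22 mm diameter and tall, standing beside the stand; a bystander.
- engine: Loose model engine, 50 x 34 x 58 mm, beyond the work; a bystander.
- oil: White oil bottle with red cap, 110 mm tall; a bystander.
- mug: White mug, 90 mm tall; a bystander.
- driver: Black-handled screwdriver lying on the table to the right; a bystander.
- spanner: Steel spanner lying beyond the rail; a bystander.

How it is judged:
By the outcome, as a careful person would: the job done as asked, in the order asked, and still so for the second after the job is handed in, with the robot touching nothing.
It also fails if it takes over 56 s, if anything falls off the work surface, if the arm or the gripper's body presses on something with over 40 N, if the wrist force passes 120 N, or if a joint passes its speed limit or range.

### The arm

A 6-joint arm with a two-finger parallel gripper is mounted at the origin on the work surface. World frame = base frame: x ahead of the robot, y to its left, z up, the work surface at z = 0. Lengths are in m, angles in rad, forces in N, time in s.
With the tool pointing down it reaches from about 0.35 to 0.975 m from the base axis. Payload 4.9 kg.
Tool frame: the origin (TCP) lies between the finger pads; the fingertips stand 22 mm ahead of it and the grasp point (between the pads) lies 3 mm ahead of it; z points along the fingers, y is the line along which they close (so a half turn about z gives the same grasp; the last joint's range is limited). The gripper opens to 85 mm and grips with 20 to 120 N. Pads are 22 mm wide; open, the fingers measure 114 mm over their backs; the gripper's body (76 mm by 85 mm) begins 54 mm behind the grasp point. The pads swing forward as they close: fully open they stand 13 mm farther back than shut.
Start: joints at [1.138, 0.053, 1.613, -0, 1.476, -0.119], TCP at [0.193, 0.594, 0.253] pointing down, gripper open.
Joint ranges: [-3.01, 3.01], [-1.01, 2.22], [0.06, 2.58], [-1.02, 4.17], [0.09, 2.62], [-3.14, 3.14]. Speed limits (rad/s): [2.57, 2.57, 3.14, 3.14, 3.14, 3.14].

### API

Orientations are given as a unit quaternion [w, x, y, z].
In Python, from plant import state, grab_frame, get_calibration, job_done, recognise, regions_of gives the robot as it stands.
- The arm moves only by the tool apply_moves, never from a script. Its argument "targets" is a list of rows, each an object with "translation": the shift along the tool's x, y, z normalised to -1 to 1, where 1 is 100 mm, a list of three; "twist": the turn about the tool's z normalised to -1 to 1, where 1 is 0.1 rad; "hand": the opening, from 0 (shut) to 1 (fully open). A call has 1 to 8 rows; each row shifts and turns the commanded pose from where the row before left it, along the tool's axes as they then stand; what a row does not reach is not made up. A row lasts 1/10 s, in which the tool goes at most 50 mm and 8.59 degrees, less where a joint would pass 70% of its speed; a pose out of reach is approached as far as the arm can. A call with a number of a shift or a turn outside -1 to 1 is refused whole. A call with a gripper value outside its range is refused whole. The fingers move at their own pace and stop on an object; the grip force is fixed at half the most. Time passes only in rows, so rows that do not move let the fingers close. It gives the time, the measured TCP pose, the force, the opening and the grip force at its end, in the units of the state.
- state(): the state, without advancing time (a new reading comes with each control period).
- grab_frame(name): name is "scene" or "top" or "wrist"; returns the picture (420x560x3 uint8, red, green, blue); there is no depth.
- get_calibration(name): a dict with "camera_matrix" (3x3 intrinsics, pixels), "pose" (4x4, takes a point from camera to world coordinates). Camera axes: x right, y up, looking along -z (the intrinsics and any distortion apply to the point x, -y, -z); pixel columns grow to the right and rows downward; lengths in m; the calibration is good to about 2 mm. A picture is of the moment at which its call begins: read the wrist's pose just before it. get_calibration takes no time and is no camera call; for the wrist camera it gives the pose at the moment of the call.
- job_done(): hands the job in; it is judged then, once.
Trained networks look in the newest picture that a camera, given by its name, has taken for a name from the list of things; names that differ only in an ending like _2 or _b are one class to them, and where a whole thing is asked for, a point or a joint stands for the part that bears it (a point fixed in the world has none). Each returns a list of dicts, best first, with "score" (0 to 1); they miss things now and then, are a little off and sometimes report something else, mostly with a low value. They report only what shows in the picture. A call takes as long as a camera call.
- recognise(camera, query): "point" ([x, y, z] in m, in world coordinates, good to about 4 mm: the middle of the surface that is visible of it).
- regions_of(camera, query): "pixels" (420x560 bool, what is visible of it).
The state is a dict: "time": time; "joint_pos": joint angles; "joint_vel": joint speeds; "joint_efforts": joint torques, N m; "tool_pos": TCP position; "tool_rot": TCP orientation; "contact_force": force on the tool from outside, world axes, zero at the start; "ft_torque": the same for the moment, N m; "gripper_width": opening from 0.0 (shut) to 1.0 (fully open); "grasp_force": force on a finger pad.
Only numpy, scipy, OpenCV 4.12 (cv2) and the standard library are available. Lean on these libraries where they do the work, as an engineer would, in place of code of your own. Each camera call takes 0.05 s, during which the arm holds its last target. There are 200 camera calls.

## Working session

There is one attempt and no reset: what is moved stays moved. The work goes in short steps, Python scripts to look and compute and a tool call to move; the robot and the scene stay as the last step left them, time stands still between calls to the robot, and variables do not carry over. Pictures are saved under pics/ and viewed, at most 10 in all, crops included, and the job is handed in when it is done.

Besides the shell and the picture viewer there is one more tool, called after "Request:" by a JSON object that holds its "method" and its "body". apply_moves: Moves the arm, as the interface text tells. Its arguments: {"type":"object","properties":{"targets":{"type":"array"}},"required":["targets"]}

```bash
mkdir -p pics; ls
cat > h.py <<'E'
import numpy as np, cv2
from plant import *
def save(c,n):
    f=grab_frame(c); cv2.imwrite(f'pics/{n}.png',f[:,:,::-1]); return f
def ray(c,px,z,cal=None):
    cal=cal or get_calibration(c);K=np.array(cal['camera_matrix']);P=np.array(cal['pose'])
    d=cv2.undistortPoints(np.array([[px]],float),K,np.array(cal['distortion']) if 'distortion' in cal else None)[0,0]
    v=P[:3,:3]@np.array([d[0],-d[1],-1]);o=P[:3,3]
    return o+v*(z-o[2])/v[2]
E
python3 - <<'E'
from h import *
np.set_printoptions(precision=4,suppress=True)
s=state();print(s['tool_pos'],s['tool_rot'],s['time'])
a=save('top','t0');b=save('scene','s0')
cv2.imwrite('pics/a.png',np.hstack([a,b])[:,:,::-1][:, :])
print(get_calibration('top').keys(),get_calibration('top'))
for c in('top','scene'):
  for q in ['nut','spare','stand','rail','stop']:
    r=recognise(c,q); print(c,q,[(np.round(x['point'],3),round(x['score'],2)) for x in r[:2]])
E
```

```text
pics
[0.1927 0.594  0.2521] [-0.0003  0.1563  0.9877 -0.001 ] 0.0
dict_keys(['camera_matrix', 'pose']) {'camera_matrix': array([[387.7187,   0.    , 281.6484],
       [  0.    , 387.7187, 203.6084],
       [  0.    ,   0.    ,   1.    ]]), 'pose': array([[-0.008 ,  0.9959, -0.09  ,  0.5203],
       [-0.9998, -0.0097, -0.0182,  0.0221],
       [-0.019 ,  0.0898,  0.9958,  1.0644],
       [ 0.    ,  0.    ,  0.    ,  1.    ]])}
top nut []
top spare [(array([0.518, 0.206, 0.074]), 0.66), (array([0.559, 0.204, 0.023]), 0.29)]
top stand [(array([0.554, 0.201, 0.023]), 0.76)]
top rail [(array([ 0.558, -0.086,  0.029]), 0.83), (array([ 0.644, -0.344,  0.073]), 0.64)]
top stop []
scene nut [(array([0.598, 0.204, 0.049]), 0.6)]
scene spare [(array([0.621, 0.453, 0.056]), 0.59), (array([0.529, 0.212, 0.05 ]), 0.54)]
scene stand [(array([0.573, 0.2  , 0.029]), 0.55)]
scene rail [(array([ 0.573, -0.085,  0.033]), 0.8)]
scene stop [(array([0.782, 0.063, 0.032]), 0.45), (array([0.529, 0.212, 0.052]), 0.25)]
```

View pics/t0.png

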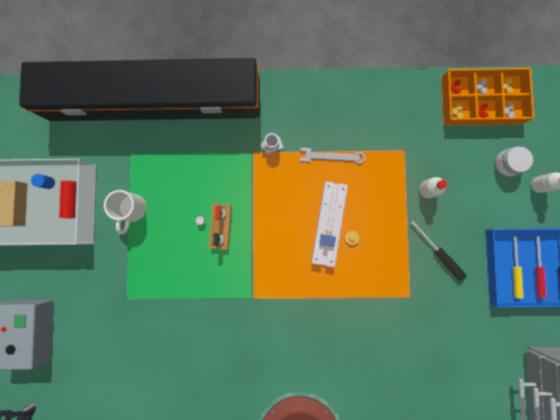

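View pics/s0.png

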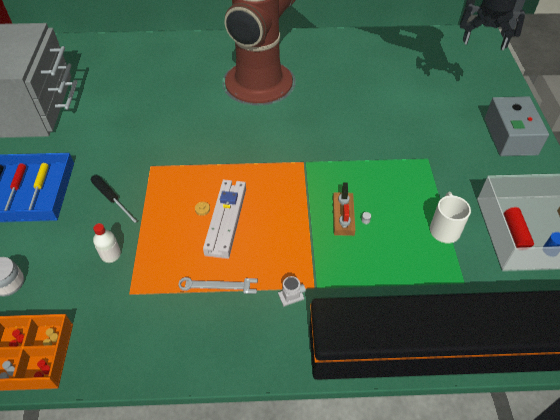

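The top view shows the stand at about (220,227), with the red handle at its far end at (221,213). The rail runs from (335,185) to (323,265) with the stop block at the near end, so rail +x points toward the robot. Next I move over the stand for a wrist look.

Request:
{"method": "apply_moves", "body": {"targets": [{"translation": [-0.42, -0.2, 0], "twist": 0, "hand": 1}, {"translation": [-0.42, -0.2, 0], "twist": 0, "hand": 1}, {"translation": [-0.42, -0.2, 0], "twist": 0, "hand": 1}, {"translation": [-0.42, -0.2, 0], "twist": 0, "hand": 1}, {"translation": [-0.42, -0.2, 0], "twist": 0, "hand": 1}, {"translation": [-0.42, -0.2, 0], "twist": 0, "hand": 1}, {"translation": [-0.42, -0.2, 0], "twist": 0, "hand": 1}, {"translation": [-0.42, -0.2, 0], "twist": 0, "hand": 1}]}}

```text
time: 1.4
tool_pos: [0.4643, 0.3371, 0.2536]
tool_rot: [0.0, 0.156, 0.988, 0.0]
contact_force: [1.3, 1.3, -0.1]
gripper_width: 1.005
grasp_force: 0.0
```

Request:
{"method": "apply_moves", "body": {"targets": [{"translation": [-0.42, -0.2, 0], "twist": 0, "hand": 1}, {"translation": [-0.42, -0.2, 0], "twist": 0, "hand": 1}, {"translation": [-0.42, -0.2, 0], "twist": 0, "hand": 1}, {"translation": [0, 0, 0], "twist": 0, "hand": 1}]}}

```text
time: 1.8
tool_pos: [0.5676, 0.2387, 0.2533]
tool_rot: [0.001, 0.159, 0.987, -0.001]
contact_force: [0.2, 0.4, 0.4]
gripper_width: 0.999
grasp_force: 0.0
```

```bash
cat >> h.py <<'E'
np.set_printoptions(precision=4,suppress=True)
def st():
    s=state();print('t',s['time'],'pos',np.array(s['tool_pos']),'q',np.array(s['tool_rot']),'F',np.array(s['contact_force']),'j6',s['joint_pos'][5],'g',s['gripper_width'],s['grasp_force']);return s
def show(c,q):
    for x in recognise(c,q)[:2]: print(c,q,np.array(x['point']),round(x['score'],2))
E
python3 - <<'E'
from h import *
st();save('wrist','w1');print(get_calibration('wrist')['pose'])
for q in['nut','stand','spare']:show('wrist',q)
E
```

```text
t 1.8 pos [0.5676 0.2387 0.2533] q [ 0.0007  0.1592  0.9872 -0.0006] F [0.1856 0.3958 0.4143] j6 -0.9729565520035016 g 0.9992745766648885 0.0
[[ 0.3132 -0.9059 -0.285   0.4937]
 [ 0.9497  0.299   0.0931  0.2653]
 [ 0.0009 -0.2999  0.954   0.374 ]
 [ 0.      0.      0.      1.    ]]
wrist nut [0.5865 0.2076 0.0679] 0.61
wrist stand [0.6082 0.4597 0.0634] 0.74
wrist stand [0.5523 0.2123 0.0213] 0.64
wrist spare [0.5178 0.216  0.0721] 0.78
```

View pics/w1.png

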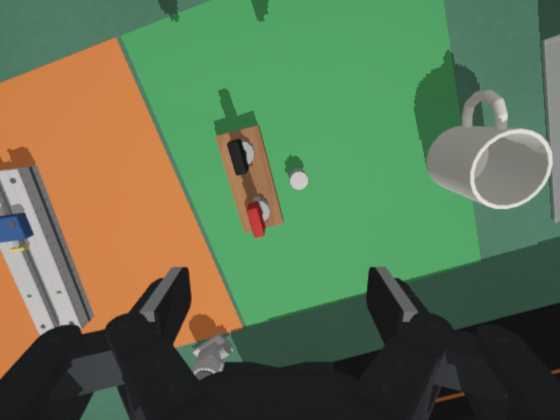

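The wrist view shows the red handle at about (257,220), the black one at (238,157), and the piston at (299,180) on the +y side of the stand. Next I measure the stand's axis and the red handle.

Run:
```python
from h import *
f=grab_frame('wrist')
cal=get_calibration('wrist')
for q in['nut','spare']:
    for r in regions_of('wrist',q)[:1]:
        m=r['pixels'];ys,xs=np.where(m);print(q,r['score'],m.sum(),xs.mean(),ys.mean(),cv2.minAreaRect(np.c_[xs,ys].astype(np.float32)))
R,G,B=[f[:,:,i].astype(int) for i in range(3)]
m=((R>110)&(G<60)&(B<60));m[:, :200]=0;m[:,320:]=0;m[260:]=0
br=m&(R>R[m].max()-40)
for mm in(m,br):
    ys,xs=np.where(mm);rc=cv2.minAreaRect(np.c_[xs,ys].astype(np.float32));print(len(xs),rc)
    w=np.array([ray('wrist',p,0.065,cal)[:2] for p in np.c_[xs,ys]]);print(w.mean(0));u=np.linalg.svd(w-w.mean(0))[2][0];print('dir',u,np.ptp((w-w.mean(0))@u),np.ptp((w-w.mean(0))@[-u[1],u[0]]))
sm=max(regions_of('wrist','stand'),key=lambda r:r['pixels'][170:230,230:280].sum())['pixels']
ys,xs=np.where(sm)
w=np.array([ray('wrist',p,0.022,cal)[:2] for p in np.c_[xs,ys]],np.float32);print('stand',cv2.minAreaRect(w))
c=cv2.resize(f[110:250,200:320],(720,840)[::1],interpolation=cv2.INTER_CUBIC)[:600];cv2.imwrite('pics/w1c.png',c[:,:,::-1])
```

```text
nut 0.9 693 255.04329004329006 220.36075036075036 ((255.5, 221.5), (41.0, 23.0), 90.0)
spare 0.62 653 237.84073506891272 159.73813169984686 ((239.85000610351562, 160.5500030517578), (33.83636474609375, 24.6657657623291), 71.56504821777344)
104 ((253.12265014648438, 224.6792755126953), (27.472108840942383, 12.774529457092285), 74.05460357666016)
[0.5846 0.2082]
dir [0.9863 0.1651] 0.03213091367781168 0.01587225545599313
69 ((251.87734985351562, 225.82077026367188), (25.961143493652344, 9.752598762512207), 74.05460357666016)
[0.5848 0.2072]
dir [0.9875 0.1574] 0.03016088284109715 0.014784663246942935
stand ((0.5548833012580872, 0.21023611724376678), (0.05151364207267761, 0.12061440944671631), 85.67677307128906)
```

Request:
{"method": "apply_moves", "body": {"targets": [{"translation": [0, 0, 0.1], "twist": -0.85, "hand": 0.6}, {"translation": [0, 0, 0.1], "twist": -0.85, "hand": 0.6}, {"translation": [0, 0, 0.1], "twist": -0.85, "hand": 0.6}, {"translation": [-0.12, -0.15, 0.3], "twist": 0, "hand": 0.6}, {"translation": [-0.12, -0.15, 0.3], "twist": 0, "hand": 0.6}, {"translation": [0, 0, 0], "twist": 0, "hand": 0.6}, {"translation": [0, 0, 0], "twist": 0, "hand": 0.6}]}}

```text
time: 2.9
tool_pos: [0.586, 0.2117, 0.163]
tool_rot: [-0.001, 0.029, 1.0, 0.0]
contact_force: [-0.6, -0.1, 0.5]
gripper_width: 0.602
grasp_force: 0.0
```

Run:
```python
from h import *
st();cal=get_calibration('wrist');f=save('wrist','w2')
show('wrist','nut')
R,G,B=[f[:,:,i].astype(int) for i in range(3)]
m=((R>90)&(G<50)&(B<50)).astype(np.uint8)
n,l,s,c=cv2.connectedComponentsWithStats(m);print(s[1:][s[1:,4]>40],c[1:][s[1:,4]>40])
K=np.array(cal['camera_matrix']);P=np.linalg.inv(cal['pose'])
def proj(p):
    v=P[:3,:3]@p+P[:3,3];return K[0,0]*v[0]/-v[2]+K[0,2],K[1,1]*-v[1]/-v[2]+K[1,2]
print('expected top centre',proj(np.array([.589,.2075,.072])))
```

```text
t 2.9 pos [0.586  0.2117 0.163 ] q [-0.0008  0.0293  0.9996  0.    ] F [-0.5537 -0.0759  0.5027] j6 -1.2851357944360648 g 0.6017496683530928 0.0
wrist nut [0.5848 0.2062 0.0705] 0.64
[[264 199  14  12 139]] [[270.5971 204.5468]]
expected top centre (np.float64(271.7441990810777), np.float64(228.6321057850564))
```

View pics/w2.png

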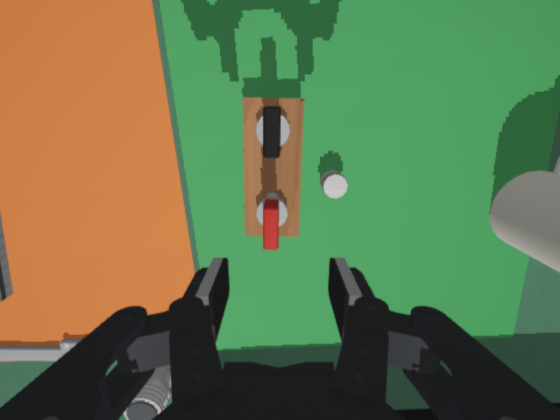

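The red top face spans about (264–279, 211–249), centred near (271.5,230), and lines up with the tool. Its dark near end face is above that.

Run:
```python
from h import *
for p in [(271.5,211),(271.5,249),(271.5,230)]: print(ray('wrist',p,.072))
for p in [(273,98),(273,236)]: print('stand end',ray('wrist',p,.022))
```

```text
[0.5776 0.2088 0.072 ]
[0.6082 0.2068 0.072 ]
[0.5926 0.2078 0.072 ]
stand end [0.497  0.2143 0.022 ]
stand end [0.6178 0.2066 0.022 ]
```

Request:
{"method": "apply_moves", "body": {"targets": [{"translation": [-0.07, -0.035, 0.2], "twist": 0, "hand": 0.6}, {"translation": [0, 0, 0.4], "twist": 0, "hand": 0.5}, {"translation": [0, 0, 0.3], "twist": 0, "hand": 0.5}, {"translation": [0, 0, 0.08], "twist": 0, "hand": 0.5}, {"translation": [0, 0, 0], "twist": 0, "hand": 0.5}, {"translation": [0, 0, 0], "twist": 0, "hand": 0.3}]}}

```text
time: 3.6
tool_pos: [0.595, 0.2081, 0.068]
tool_rot: [0.002, 0.029, 1.0, 0.001]
contact_force: [0.5, -0.0, 0.5]
gripper_width: 0.344
grasp_force: 0.0
```

Request:
{"method": "apply_moves", "body": {"targets": [{"translation": [0, 0, 0], "twist": 0, "hand": 0}, {"translation": [0, 0, 0], "twist": 0, "hand": 0}, {"translation": [0, 0, 0], "twist": 0, "hand": 0}, {"translation": [0, 0, 0], "twist": 0, "hand": 0}, {"translation": [0, 0, 0], "twist": 0, "hand": 0}, {"translation": [0, 0, 0], "twist": 0, "hand": 0}]}}

```text
time: 4.2
tool_pos: [0.5953, 0.2075, 0.0683]
tool_rot: [0.002, 0.029, 1.0, 0.0]
contact_force: [-1.2, -1.7, 7.0]
gripper_width: 0.127
grasp_force: 59.1
```

Request:
{"method": "apply_moves", "body": {"targets": [{"translation": [0, 0, -0.1], "twist": 0, "hand": 0}, {"translation": [0, 0, -0.2], "twist": 0, "hand": 0}, {"translation": [0, 0, -0.3], "twist": 0, "hand": 0}, {"translation": [0, 0, -0.3], "twist": 0, "hand": 0}, {"translation": [0, 0, -0.1], "twist": 0, "hand": 0}]}}

```text
time: 4.7
tool_pos: [0.5952, 0.2079, 0.1699]
tool_rot: [0.003, 0.029, 1.0, 0.001]
contact_force: [0.7, 0.1, -1.5]
gripper_width: 0.129
grasp_force: 58.8
```

Request:
{"method": "apply_moves", "body": {"targets": [{"translation": [-0.04, -0.35, 0], "twist": 0.5, "hand": 0}, {"translation": [-0.04, -0.35, 0], "twist": 0.4, "hand": 0}, {"translation": [-0.04, -0.35, 0], "twist": 0, "hand": 0}, {"translation": [-0.04, -0.35, 0], "twist": 0, "hand": 0}, {"translation": [-0.04, -0.35, 0], "twist": 0, "hand": 0}, {"translation": [-0.04, -0.35, 0], "twist": 0, "hand": 0}, {"translation": [-0.04, -0.35, 0], "twist": 0, "hand": 0}, {"translation": [-0.04, -0.35, 0], "twist": 0, "hand": 0}]}}

```text
time: 5.5
tool_pos: [0.5873, -0.0754, 0.1644]
tool_rot: [-0.001, 0.074, 0.997, 0.0]
contact_force: [1.1, -0.7, -1.6]
gripper_width: 0.127
grasp_force: 58.8
```

Request:
{"method": "apply_moves", "body": {"targets": [{"translation": [0, -0.2, 0], "twist": 0, "hand": 0}, {"translation": [0, 0, 0], "twist": 0, "hand": 0}, {"translation": [0, 0, 0], "twist": 0, "hand": 0}]}}

```text
time: 5.8
tool_pos: [0.5846, -0.0939, 0.1645]
tool_rot: [-0.001, 0.075, 0.997, 0.0]
contact_force: [0.9, -0.1, -1.7]
gripper_width: 0.127
grasp_force: 58.9
```

Run:
```python
from h import *
st();cal=get_calibration('wrist');f=save('wrist','w3')
show('wrist','rail');show('wrist','nut');show('wrist','stop')
# rail in the top view from the first picture
grab_frame('top')
for r in regions_of('top','rail')[:1]:
    ys,xs=np.where(r['pixels']);w=np.array([ray('top',p,.03)[:2] for p in np.c_[xs,ys]],np.float32);print('top rail',r['score'],cv2.minAreaRect(w))
grab_frame('wrist')
for r in regions_of('wrist','rail')[:1]:
    ys,xs=np.where(r['pixels']);w=np.array([ray('wrist',p,.03)[:2] for p in np.c_[xs,ys]],np.float32);print('wrist rail',r['score'],cv2.minAreaRect(w))
```

```text
t 5.8 pos [ 0.5846 -0.0939  0.1645] q [-0.0006  0.0748  0.9972  0.0005] F [ 0.8659 -0.0705 -1.6545] j6 -1.7064290951397632 g 0.12656997487418992 58.90358805656433
wrist nut [ 0.5694 -0.0913  0.1648] 0.98
wrist stop [ 0.5365 -0.0824  0.0394] 0.79
wrist stop [ 0.6425 -0.3395  0.0441] 0.54
top rail 0.7 ((0.5287520885467529, -0.09334452450275421), (0.0405857115983963, 0.08646034449338913), 76.45404052734375)Traceback (most recent call last):
  File "<stdin>", line 10, in <module>
  File "h.py", line 6, in ray
    cal=cal or get_calibration(c);K=np.array(cal['camera_matrix']);P=np.array(cal['pose'])
               ~~~~~~~~~~~~~~~^^^
ValueError: time passes only in moves, steps and waits
```

View pics/w3.png

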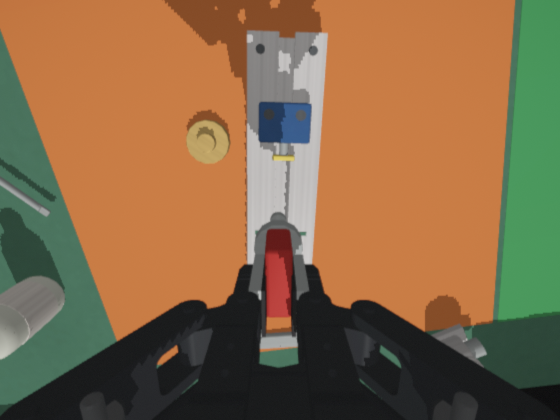

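The wrist view shows the rail's near end at (247–327, 32), the blue block at (285,122), the yellow face at (284,158), one green mark at (300,234), and the held peg at about (279,260). Next I scan rows for the rail and slot edges.

```bash
python3 - <<'E'
from h import *
f=cv2.imread('pics/w3.png')[:,:,::-1].astype(int)
cal=get_calibration('wrist')
W=lambda p,z=.03: ray('wrist',p,z,cal)[:2]
sat=f.max(2)-f.min(2)
E=[]
for y in (45,70,90,170,185,200,215):
    r=f[y,240:335].mean(1).astype(int); g=np.where(sat[y,230:345]<35)[0]+230
    print(y,g.min(),g.max(),W((g.min(),y)),W((g.max(),y)))
for y in (170,190,210): print(y,list(f[y,244:324].mean(1).astype(int)))
G=(f[:,:,1]>f[:,:,0]+25)&(f[:,:,1]>f[:,:,2]+10);G[:,:235]=0;G[:,330:]=0;G[:210]=0;G[260:]=0
ys,xs=np.where(G);print('green',list(zip(xs,ys))[:60])
for p in (xs.size and [(xs[xs<280].mean() if (xs<280).any() else 0,ys.mean()),(xs[xs>280].mean(),ys[xs>280].mean())] or []):print(p,W(p))
Y=(f[:,:,0]>140)&(f[:,:,1]>120)&(f[:,:,2]<90);Y[:,:260]=0;Y[:,310:]=0;Y[:145]=0;Y[175:]=0
ys,xs=np.where(Y);print('yellow',xs.min(),xs.max(),ys.min(),ys.max(),W((xs.mean(),ys.max()),.041),W((xs.mean(),ys.max()),.031))
E
python3 - <<'E'
import cv2
f=cv2.imread('pics/w3.png');cv2.imwrite('pics/w3c.png',cv2.resize(f[140:360,225:345],None,fx=2.7,fy=2.7,interpolation=cv2.INTER_CUBIC)[:600])
E
```

```text
45 247 326 [ 0.4556 -0.097 ] [ 0.4644 -0.0381]
70 247 324 [ 0.4726 -0.1   ] [ 0.4814 -0.0413]
90 247 323 [ 0.4867 -0.1026] [ 0.4955 -0.0436]
170 247 317 [ 0.5488 -0.1139] [ 0.5576 -0.0552]
185 247 316 [ 0.5616 -0.1162] [ 0.5704 -0.0575]
200 247 315 [ 0.5747 -0.1186] [ 0.5835 -0.0598]
215 247 314 [ 0.5883 -0.121 ] [ 0.5971 -0.0623]
170 [np.int64(125), np.int64(94), np.int64(118), np.int64(169), np.int64(186), np.int64(186), np.int64(186), np.int64(188), np.int64(190), np.int64(190), np.int64(189), np.int64(188), np.int64(189), np.int64(190), np.int64(188), np.int64(187), np.int64(185), np.int64(187), np.int64(189), np.int64(191), np.int64(191), np.int64(190), np.int64(189), np.int64(189), np.int64(191), np.int64(192), np.int64(191), np.int64(189), np.int64(188), np.int64(187), np.int64(187), np.int64(189), np.int64(189), np.int64(190), np.int64(190), np.int64(190), np.int64(188), np.int64(187), np.int64(187), np.int64(190), np.int64(191), np.int64(189), np.int64(178), np.int64(132), np.int64(124), np.int64(143), np.int64(186), np.int64(188), np.int64(187), np.int64(188), np.int64(190)
[... 2908 characters left out ...]
64(232)), (np.int64(300), np.int64(232)), (np.int64(301), np.int64(232)), (np.int64(302), np.int64(232)), (np.int64(303), np.int64(232)), (np.int64(304), np.int64(232)), (np.int64(300), np.int64(233)), (np.int64(301), np.int64(233)), (np.int64(302), np.int64(233)), (np.int64(303), np.int64(233)), (np.int64(304), np.int64(233)), (np.int64(305), np.int64(233)), (np.int64(301), np.int64(234)), (np.int64(302), np.int64(234)), (np.int64(303), np.int64(234)), (np.int64(304), np.int64(234))]
(np.float64(256.0), np.float64(232.76470588235293)) [ 0.6061 -0.116 ]
(np.float64(302.3333333333333), np.float64(232.93333333333334)) [ 0.6125 -0.0746]
yellow 273 292 155 158 [ 0.5416 -0.0843] [ 0.5429 -0.0845]
```

View pics/w3c.png

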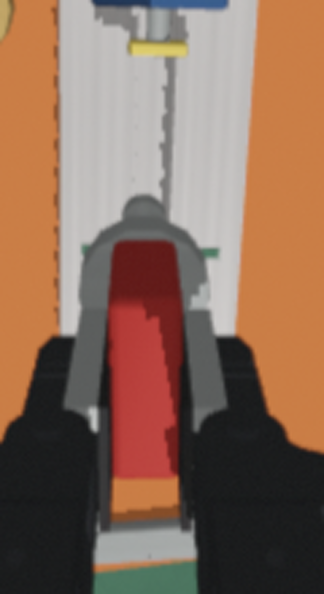

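Run:
```python
from h import *
s=st();cal=get_calibration('wrist');p=np.array(s['tool_pos'][:2])
W=lambda q,z: ray('wrist',q,z,cal)[:2]
a=2*np.arctan2(s['tool_rot'][1],s['tool_rot'][2])
tx=np.array([-np.cos(a),np.sin(a)]);ty=np.array([np.sin(a),np.cos(a)])
z=s['tool_pos'][2]-.046+.05
for q in[(265,250),(292.4,250),(265.7,317),(291.3,317)]:
    w=W(q,z)-p;print('bar in tool',w@tx,w@ty)
c=np.array([.5883,-.0910]);rx=np.array([-.9839,.1787]);ry=np.array([-.1787,-.9839])
print('rail lateral of tool', (p-c)@ry, 'angle tool x',180-np.degrees(a))
yf=np.array([.5425,-.0845]);print('tool behind yellow face',(yf-p)@rx)
for q in [(287,32)]: n=W(q,.03);print('rail near end',n,'centre',n-.11*rx, 'start',n-.16*rx,'face from centre',(yf-n)@rx+.11,'start to tool',(p-(n-.16*rx))@rx)
```

```text
t 6.2 pos [ 0.5853 -0.0934  0.1653] q [0.     0.0739 0.9973 0.    ] F [-0.2931 -0.3786 -1.3343] j6 -1.7068450416274197 g 0.12730417441589695 58.90707314014435
bar in tool 0.022803268348444223 -0.0047679399319652295
bar in tool 0.022790403975893065 0.006738605117194811
bar in tool -0.010292334272341802 -0.004908568339025003
bar in tool -0.01030888786314847 0.006679949364639424
rail lateral of tool 0.002951578958236684 angle tool x 171.5294200163932
tool behind yellow face 0.04367621799683732
rail near end [ 0.4515 -0.0659] centre [ 0.5597 -0.0856] start [ 0.6089 -0.0945] face from centre 0.017167684481030912 start to tool 0.023490330484193665
```

Request:
{"method": "apply_moves", "body": {"targets": [{"translation": [-0.25, 0.02, 0.2], "twist": 0.3, "hand": 0}, {"translation": [0, 0, 0.25], "twist": 0, "hand": 0}, {"translation": [0, 0, 0.2], "twist": 0, "hand": 0}, {"translation": [0, 0, 0], "twist": 0, "hand": 0}, {"translation": [0, 0, 0], "twist": 0, "hand": 0}]}}

```text
time: 6.7
tool_pos: [0.6101, -0.0956, 0.1003]
tool_rot: [-0.0, 0.089, 0.996, 0.0]
contact_force: [-0.4, -0.4, -2.2]
gripper_width: 0.127
grasp_force: 58.9
```

```bash
cat >> h.py <<'E'
def rel(s):
    p=np.array(s['tool_pos'][:2]);c=np.array([.5883,-.0910]);n=np.array([.4515,-.0659]);rx=np.array([-.9839,.1787]);ry=np.array([-.1787,-.9839])
    a=2*np.arctan2(s['tool_rot'][1],s['tool_rot'][2]);F=np.array(s['contact_force'])
    print('along from start',(p-(n-.16*rx))@rx,'lat',(p-c)@ry,'z',s['tool_pos'][2],'ang',180-np.degrees(a),'want 169.7; F along',F[:2]@rx,'lat',F[:2]@ry,'z',F[2],'Tz',s['ft_torque'])
E
python3 - <<'E'
from h import *
rel(st())
E
```

```text
t 6.7 pos [ 0.6101 -0.0956  0.1003] q [-0.0003  0.0892  0.996   0.0001] F [-0.3549 -0.4422 -2.2157] j6 -1.6681356011615533 g 0.12726071410179715 58.92273724079132
along from start -0.0013615956894435398 lat 0.0006441421505541129 z 0.10029654965991343 ang 169.768645275036 want 169.7; F along 0.2701289343363713 lat 0.4985175567905541 z -2.21568464080484 Tz [-0.0579 -0.0356 -0.0508]
```

Request:
{"method": "apply_moves", "body": {"targets": [{"translation": [0, 0, 0.06], "twist": 0, "hand": 0}, {"translation": [0, 0, 0.03], "twist": 0, "hand": 0}, {"translation": [0, 0, 0.02], "twist": 0, "hand": 0}, {"translation": [0, 0, 0], "twist": 0, "hand": 0}]}}

```text
time: 7.1
tool_pos: [0.6101, -0.0958, 0.0893]
tool_rot: [-0.0, 0.089, 0.996, -0.0]
contact_force: [-1.1, 0.7, -0.9]
gripper_width: 0.127
grasp_force: 58.9
```

Run:
```python
from h import *
rel(state())
```

```text
along from start -0.001416021000284741 lat 0.0008229426422305826 z 0.08932647404867979 ang 169.75556996015115 want 169.7; F along 1.2516106067619575 lat -0.4663308027225863 z -0.9376408820109816 Tz [-0.0018 -0.0551 -0.0138]
```

Request:
{"method": "apply_moves", "body": {"targets": [{"translation": [0, 0, 0.02], "twist": 0, "hand": 0}, {"translation": [0, 0, 0.02], "twist": 0, "hand": 0}, {"translation": [0, 0, 0], "twist": 0, "hand": 0}]}}

```text
time: 7.4
tool_pos: [0.61, -0.0958, 0.085]
tool_rot: [-0.0, 0.089, 0.996, 0.0]
contact_force: [0.1, -0.1, -2.1]
gripper_width: 0.127
grasp_force: 58.9
```

Run:
```python
from h import *
rel(state())
```

```text
along from start -0.0012609711373753026 lat 0.000815095607794596 z 0.08495643562527158 ang 169.75393611560875 want 169.7; F along -0.09530030080970245 lat 0.12304753496542377 z -2.1178020831349316 Tz [ 0.0312 -0.0029  0.0269]
```

It's going in freely. I keep lowering until the collar touches at about z 0.076.

Request:
{"method": "apply_moves", "body": {"targets": [{"translation": [0, 0, 0.03], "twist": 0, "hand": 0}, {"translation": [0, 0, 0.03], "twist": 0, "hand": 0}, {"translation": [0, 0, 0.02], "twist": 0, "hand": 0}, {"translation": [0, 0, 0], "twist": 0, "hand": 0}]}}

```text
time: 7.8
tool_pos: [0.6098, -0.0957, 0.0767]
tool_rot: [-0.001, 0.089, 0.996, 0.0]
contact_force: [-0.0, 0.1, -1.3]
gripper_width: 0.127
grasp_force: 58.9
```

Request:
{"method": "apply_moves", "body": {"targets": [{"translation": [0, 0, 0.01], "twist": 0, "hand": 0}, {"translation": [0, 0, 0], "twist": 0, "hand": 0}]}}

```text
time: 8.0
tool_pos: [0.6103, -0.0958, 0.0764]
tool_rot: [0.0, 0.089, 0.996, -0.0]
contact_force: [0.2, -0.5, -1.8]
gripper_width: 0.129
grasp_force: 59.0
```

Run:
```python
from h import *
rel(state())
```

```text
along from start -0.0016149395797671437 lat 0.00083662586055064 z 0.07642721336975107 ang 169.75744498833683 want 169.7; F along -0.3201969012928937 lat 0.40241875903394486 z -1.8288564715551443 Tz [-0.0147 -0.0198  0.0073]
```

Request:
{"method": "apply_moves", "body": {"targets": [{"translation": [0, 0, 0.01], "twist": 0, "hand": 0}, {"translation": [0, 0, 0], "twist": 0, "hand": 0}]}}

```text
time: 8.2
tool_pos: [0.6105, -0.0959, 0.0762]
tool_rot: [0.0, 0.089, 0.996, -0.0]
contact_force: [-2.6, 1.0, 4.7]
gripper_width: 0.13
grasp_force: 59.7
```

Request:
{"method": "apply_moves", "body": {"targets": [{"translation": [0, 0, 0.005], "twist": 0, "hand": 0}, {"translation": [0, 0, 0], "twist": 0, "hand": 0}]}}

```text
time: 8.4
tool_pos: [0.6106, -0.0959, 0.0763]
tool_rot: [0.0, 0.089, 0.996, -0.0]
contact_force: [-3.4, 1.0, 6.5]
gripper_width: 0.127
grasp_force: 60.3
```

Request:
{"method": "apply_moves", "body": {"targets": [{"translation": [0.03, 0, -0.005], "twist": 0, "hand": 0}, {"translation": [0.08, 0, 0], "twist": 0, "hand": 0}, {"translation": [0.08, 0, 0], "twist": 0, "hand": 0}, {"translation": [0.08, 0, 0], "twist": 0, "hand": 0}, {"translation": [0.06, 0, 0], "twist": 0, "hand": 0}, {"translation": [0, 0, 0], "twist": 0, "hand": 0}, {"translation": [0, 0, 0], "twist": 0, "hand": 0}]}}

```text
time: 9.1
tool_pos: [0.5773, -0.0899, 0.0762]
tool_rot: [0.0, 0.089, 0.996, -0.0]
contact_force: [-0.1, -0.1, 8.0]
gripper_width: 0.13
grasp_force: 60.2
```

Run:
```python
from h import *
rel(st());f=save('wrist','w4')
show('wrist','stop')
cv2.imwrite('pics/w4c.png',cv2.resize(f[120:320,200:360],None,fx=3,fy=3,interpolation=cv2.INTER_CUBIC)[:,:,::-1])
```

```text
t 9.1 pos [ 0.5773 -0.0899  0.0762] q [ 0.0001  0.0893  0.996  -0.0001] F [-0.0774 -0.074   7.9516] j6 -1.6737745591809523 g 0.1298484437297917 60.20296812057495
along from start 0.031903596606907995 lat 0.0009088887176853153 z 0.07621226915313525 ang 169.75766864048998 want 169.7; F along 0.06297797593260243 lat 0.0866272062070686 z 7.951598745276623 Tz [ 0.018  -0.0175 -0.0276]
wrist stop [ 0.538  -0.0827  0.0358] 0.74
```

View pics/w4c.png

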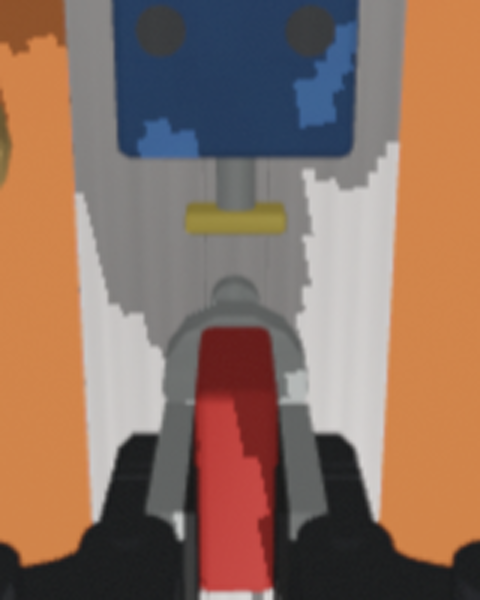

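The yellow pad's peg-side top edge is at crop (236,235), or pixel (278.7,198.3). The collar's front bottom edge is at crop y≈301, or pixel row 220.3. Stop still out, gap visible.

Run:
```python
from h import *
s=state();p=np.array(s['tool_pos'][:2]);rx=np.array([-.9839,.1787])
for n,q,z in[('face',(278.7,198.3),.041),('collar bottom front',(278.5,220.3),.030),('bar top near',(278.5,120+395/3),.08),('bar top far',(278.5,120+590/3),.08),('block',(278,172.3),.045)]:
    w=ray('wrist',q,z)[:2];print(n,w,(w-p)@rx)
```

```text
face [ 0.5433 -0.0827] 0.0348455860296233
collar bottom front [ 0.5591 -0.0856] 0.018697398277179565
bar top near [ 0.5559 -0.0851] 0.021948086249113142
bar top far [ 0.5876 -0.0909] -0.010263484825815964
block [ 0.5288 -0.0804] 0.049457760849305525
```

Request:
{"method": "apply_moves", "body": {"targets": [{"translation": [0.05, 0, -0.003], "twist": 0, "hand": 0}, {"translation": [0.05, 0, 0], "twist": 0, "hand": 0}, {"translation": [0.03, 0, 0], "twist": 0, "hand": 0}, {"translation": [0, 0, 0], "twist": 0, "hand": 0}, {"translation": [0, 0, 0], "twist": 0, "hand": 0}]}}

```text
time: 9.7
tool_pos: [0.5647, -0.0876, 0.0763]
tool_rot: [0.0, 0.089, 0.996, -0.0]
contact_force: [2.5, -0.0, 6.6]
gripper_width: 0.128
grasp_force: 60.1
```

Request:
{"method": "apply_moves", "body": {"targets": [{"translation": [0.02, 0, 0], "twist": 0, "hand": 0}, {"translation": [0, 0, 0], "twist": 0, "hand": 0}]}}

```text
time: 9.9
tool_pos: [0.563, -0.0873, 0.0762]
tool_rot: [0.001, 0.089, 0.996, -0.0]
contact_force: [3.0, -0.2, 5.7]
gripper_width: 0.124
grasp_force: 60.1
```

Request:
{"method": "apply_moves", "body": {"targets": [{"translation": [0.02, 0, 0], "twist": 0, "hand": 0}, {"translation": [0, 0, 0], "twist": 0, "hand": 0}]}}

```text
time: 10.1
tool_pos: [0.5613, -0.087, 0.0763]
tool_rot: [0.001, 0.089, 0.996, -0.0]
contact_force: [3.1, -1.2, 4.6]
gripper_width: 0.129
grasp_force: 60.0
```

Request:
{"method": "apply_moves", "body": {"targets": [{"translation": [0.02, 0, 0], "twist": 0, "hand": 0}, {"translation": [0, 0, 0], "twist": 0, "hand": 0}]}}

```text
time: 10.3
tool_pos: [0.5595, -0.0867, 0.0762]
tool_rot: [0.001, 0.089, 0.996, -0.0]
contact_force: [4.9, -0.5, 4.5]
gripper_width: 0.127
grasp_force: 59.9
```

Run:
```python
from h import *
rel(st());f=save('wrist','w5')
cv2.imwrite('pics/w5c.png',cv2.resize(f[120:320,200:360],None,fx=3,fy=3,interpolation=cv2.INTER_CUBIC)[:,:,::-1])
def edge(n):
    g=cv2.imread(f'pics/{n}.png')[:,:,::-1].astype(int);Y=(g[:,:,0]>100)&(g[:,:,1]>90)&(g[:,:,2]<90)&(g[:,:,0]-g[:,:,1]<45);Y[:,:258]=0;Y[:,300:]=0;Y[:150]=0;Y[225:]=0
    ys,xs=np.where(Y);print(n,xs.min(),xs.max(),ys.min(),ys.max(),len(xs))
    B=(g[:,:,2]>g[:,:,0]+25);ys,xs=np.where(B[100:230,265:292]);print('blue max row',100+ys.max())
    return
edge('w4');edge('w5')
```

```text
t 10.3 pos [ 0.5595 -0.0867  0.0762] q [ 0.0012  0.0893  0.996  -0.0002] F [ 4.8583 -0.5467  4.4811] j6 -1.6772384610486337 g 0.12739396684941337 59.91971254348755
along from start 0.05001075631268506 lat 0.0009304503051143507 z 0.07624344228459251 ang 169.75326340777542 want 169.7; F along -4.877798210816178 lat -0.33030012250008034 z 4.481096758170533 Tz [-0.1251 -0.9194 -0.0027]
w4 262 294 187 197 307
blue max row 172
w5 262 294 214 224 312
blue max row 206
```

View pics/w5c.png

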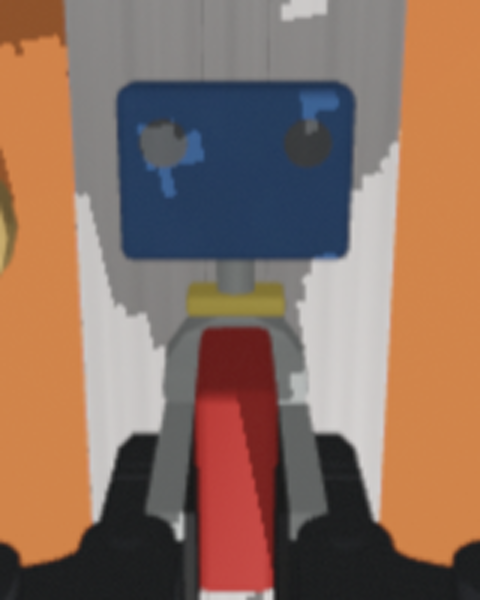

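The stop is now in contact: the yellow edge is at row 225 and the blue block's edge at row 206. Next I work out the compression.

Run:
```python
from h import *
s=state();p=np.array(s['tool_pos'][:2]);rx=np.array([-.9839,.1787])
d=lambda q,z:(ray('wrist',q,z)[:2]-p)@rx
def edges(n):
    g=cv2.imread(f'pics/{n}.png').astype(float)[:,:,::-1]
    y=g[:,270:288].mean(1); b=y[:,2]-y[:,0]; ye=(y[:,0]+y[:,1])/2-y[:,2]
    return y,b,ye
def cross(v,thr,r0,r1):  # last downward crossing with subpixel
    for r in range(r1,r0,-1):
        if v[r]>=thr>v[r+1]: return r+(v[r]-thr)/(v[r]-v[r+1])+.5
for n,yr in(('w4',(180,215)),('w5',(205,240))):
    y,b,ye=edges(n);m=ye[yr[0]:yr[1]].max()/2
    by=cross(b,b[120:220].max()/2,140,215);yy=cross(ye,m,*yr)
    A=d((278.7,by),.045);B=d((278.7,yy),.041);print(n,by,yy,A,B,A-B)
```

```text
w4 172.26535626535627 197.93637077769048 0.0494222770621668 0.034980367726519926 0.014441909335646874
w5 206.31411764705882 225.2574074074074 0.03152733085920872 0.019550483110971337 0.01197684774823738
```

Request:
{"method": "apply_moves", "body": {"targets": [{"translation": [0.02, 0, 0], "twist": 0, "hand": 0}, {"translation": [0.015, 0, 0], "twist": 0, "hand": 0}, {"translation": [0, 0, 0], "twist": 0, "hand": 0}, {"translation": [0, 0, 0], "twist": 0, "hand": 0}]}}

```text
time: 10.75
tool_pos: [0.5565, -0.0862, 0.0763]
tool_rot: [0.002, 0.089, 0.996, -0.0]
contact_force: [5.7, -0.3, 4.4]
gripper_width: 0.128
grasp_force: 59.8
```

```bash
cat >> h.py <<'E'
def comp(n):
    s=state();p=np.array(s['tool_pos'][:2]);rx=np.array([-.9839,.1787]);save('wrist',n)
    y=cv2.imread(f'pics/{n}.png').astype(float)[:,270:288,::-1].mean(1); b=y[:,2]-y[:,0]; ye=(y[:,0]+y[:,1])/2-y[:,2]
    print('ye',ye[195:245].astype(int))
    def cross(v,thr,r0,r1):
        for r in range(r1,r0,-1):
            if v[r]>=thr>v[r+1]: return r+(v[r]-thr)/(v[r]-v[r+1])+.5
    by=cross(b,b[120:235].max()/2,140,230);yy=cross(ye,ye[200:240].max()/2,205,240)
    d=lambda q,z:(ray('wrist',q,z)[:2]-p)@rx
    A=d((278.7,by),.045);B=d((278.7,yy),.041);print(by,yy,A,B,'compression',.01444-(A-B))
E
python3 - <<'E'
from h import *
rel(st());comp('w6')
E
```

```text
t 10.75 pos [ 0.5565 -0.0862  0.0763] q [ 0.0016  0.0893  0.996  -0.0002] F [ 5.6684 -0.277   4.3833] j6 -1.6778644215980822 g 0.1280677645305711 59.775397181510925
along from start 0.05302869228085093 lat 0.000937169600617494 z 0.07626853438269549 ang 169.75232839795342 want 169.7; F along -5.626641072688475 lat -0.7404065998090592 z 4.383297245624958 Tz [-0.1218 -1.1489 -0.0166]
ye [-43 -43 -43 -43 -42 -43 -42 -42 -42 -43 -43 -43 -42 -43 -42 -40 -30 -10
   3  13  20  23  34  57  74  79  80  80  79  73  39   3   0   6  24  36
  38  38  38  38  38  38  38  38  39  38  38  39  39  39]
211.92248908296943 225.47808441558442 0.02841699208331046 0.019375158627127048 compression 0.005398166543816587
```

Request:
{"method": "apply_moves", "body": {"targets": [{"translation": [0.007, 0, 0], "twist": 0, "hand": 0}, {"translation": [0, -0.0055, 0], "twist": 1, "hand": 0}, {"translation": [0, -0.0055, 0], "twist": 1, "hand": 0}, {"translation": [0.001, -0.0055, 0], "twist": 1, "hand": 0}, {"translation": [0, -0.0055, 0], "twist": 1, "hand": 0}, {"translation": [0, -0.0055, 0], "twist": 1, "hand": 0}, {"translation": [0.001, -0.0055, 0], "twist": 1, "hand": 0}, {"translation": [0, 0, 0], "twist": 0, "hand": 0}]}}

```text
time: 11.6
tool_pos: [0.5537, -0.0896, 0.0762]
tool_rot: [0.001, 0.38, 0.925, -0.001]
contact_force: [4.0, -3.2, 5.6]
gripper_width: 0.127
grasp_force: 60.0
```

Run:
```python
from h import *
rel(st())
```

```text
t 11.6 pos [ 0.5537 -0.0896  0.0762] q [ 0.001   0.3803  0.9248 -0.0007] F [ 4.0432 -3.2347  5.5964] j6 -1.0821483970083343 g 0.12700367252755332 59.9698805809021
along from start 0.05518352500475074 lat 0.0047652337709613015 z 0.07621657481483766 ang 135.2907409958975 want 169.7; F along -4.556186929067151 lat 2.4600993131949282 z 5.596385686617723 Tz [-0.5192 -0.7808  0.0092]
```

Request:
{"method": "apply_moves", "body": {"targets": [{"translation": [0, -0.0055, 0], "twist": 1, "hand": 0}, {"translation": [0, -0.0055, 0], "twist": 1, "hand": 0}, {"translation": [0.001, -0.0055, 0], "twist": 1, "hand": 0}, {"translation": [0, -0.0055, 0], "twist": 1, "hand": 0}, {"translation": [0, -0.0055, 0], "twist": 1, "hand": 0}, {"translation": [0.001, -0.0055, 0], "twist": 1, "hand": 0}, {"translation": [0, 0, 0], "twist": 0, "hand": 0}]}}

```text
time: 12.3
tool_pos: [0.5518, -0.0902, 0.0762]
tool_rot: [0.002, 0.637, 0.771, 0.001]
contact_force: [7.9, 0.3, 3.6]
gripper_width: 0.131
grasp_force: 59.7
```

Run:
```python
from h import *
rel(st());save('wrist','w7')
```

```text
t 12.3 pos [ 0.5518 -0.0902  0.0762] q [0.0017 0.6368 0.771  0.0012] F [7.8573 0.2975 3.5686] j6 -0.48616913420894037 g 0.13120536981754427 59.65685248374939
along from start 0.05694485636330991 lat 0.005781309917408098 z 0.07622867108423735 ang 100.89415461243509 want 169.7; F along -7.677651120317564 lat -1.6968247729117762 z 3.5685507124864877 Tz [-0.0885 -1.4261 -0.0305]
```

View pics/w7.png

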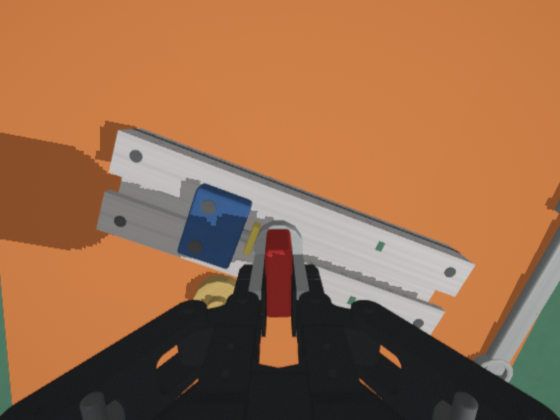

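The peg is now at 69° with the collar against the yellow face at (252,238). The hand is clear of the block and the flywheel is untouched. I finish the last 21°.

Request:
{"method": "apply_moves", "body": {"targets": [{"translation": [0, -0.0055, 0], "twist": 1, "hand": 0}, {"translation": [0, -0.0055, 0], "twist": 1, "hand": 0}, {"translation": [0.001, -0.0055, 0], "twist": 1, "hand": 0}, {"translation": [0, -0.004, 0], "twist": 0.7, "hand": 0}, {"translation": [0, 0, 0], "twist": 0, "hand": 0}, {"translation": [0, 0, 0], "twist": 0, "hand": 0}]}}

```text
time: 12.95
tool_pos: [0.5497, -0.0907, 0.0762]
tool_rot: [0.002, 0.767, 0.641, 0.001]
contact_force: [6.7, -1.4, 2.8]
gripper_width: 0.126
grasp_force: 59.7
```

```bash
cat > m.py <<'E'
from h import *
import sys
rel(st());cal=get_calibration('wrist');rx=np.array([-.9839,.1787]);n=np.array([.4515,-.0659])
f=save('wrist',sys.argv[1]).astype(float)
# sample along the slot line (rectified): colour profile at block-edge/pad heights
K=np.array(cal['camera_matrix']);P=np.linalg.inv(cal['pose'])
ry=np.array([-.1787,-.9839])
def prof(z,lats):
    out=[]
    for u in np.arange(.005,.06,.00025):
        c=[]
        for l in lats:
            q=n-.11*rx+rx*u+ry*l;v=P[:3,:3]@np.array([*q,z])+P[:3,3];x=K[0,0]*v[0]/-v[2]+K[0,2];y=-K[1,1]*v[1]/-v[2]+K[1,2]
            c.append(cv2.getRectSubPix(f.astype(np.float32)[:,:,:],(1,1),(x,y))[0,0])
        out.append(np.mean(c,0))
    return np.arange(.005,.06,.00025)*1000,np.array(out)
u,y=prof(.041,np.arange(-.006,.0065,.002));ye=(y[:,0]+y[:,1])/2-y[:,2]
u,b=prof(.045,np.arange(-.006,.0065,.002));bl=b[:,2]-b[:,0]
yi=u[ye>ye.max()*.5];bi=u[bl>bl.max()*.5];print('yellow',yi.min(),yi.max(),ye.max(),'block from',bi.min(),'dist',bi.min()-yi.min())
E
python3 m.py w8
```

```text
t 12.95 pos [ 0.5497 -0.0907  0.0762] q [0.0017 0.7673 0.6413 0.0011] F [ 6.7207 -1.3764  2.76  ] j6 -0.11854049384732449 g 0.125738194546484 59.652063846588135
along from start 0.058978066552865055 lat 0.006570180027450675 z 0.07621603856064148 ang 79.77849129286811 want 169.7; F along -6.85844919486819 lat 0.15329438553994246 z 2.7599828891740597 Tz [-0.3207 -1.3842 -0.1248]
yellow 5.0 26.00000000000002 77.80792 block from 30.750000000000025 dist 25.750000000000025
```

Request:
{"method": "apply_moves", "body": {"targets": [{"translation": [0, 0, 0], "twist": 0, "hand": 0.2}, {"translation": [0, 0, 0], "twist": 0, "hand": 0.3}, {"translation": [0, 0, 0], "twist": 0, "hand": 0.4}, {"translation": [0, 0, 0], "twist": 0, "hand": 0.45}, {"translation": [0, 0, 0], "twist": 0, "hand": 0.45}]}}

```text
time: 13.5
tool_pos: [0.5477, -0.0899, 0.0749]
tool_rot: [-0.001, 0.767, 0.642, -0.001]
contact_force: [-0.4, -0.0, -0.5]
gripper_width: 0.453
grasp_force: 0.0
```

Request:
{"method": "apply_moves", "body": {"targets": [{"translation": [0, 0, -0.1], "twist": 0, "hand": 0.45}, {"translation": [0, 0, -0.3], "twist": 0, "hand": 0.45}, {"translation": [0, 0, -0.4], "twist": 0, "hand": 0.6}, {"translation": [0, 0, -0.3], "twist": 0, "hand": 0.6}, {"translation": [0, 0, 0], "twist": 0, "hand": 0.6}, {"translation": [0, 0, 0], "twist": 0, "hand": 0.6}]}}

```text
time: 14.1
tool_pos: [0.549, -0.0903, 0.1872]
tool_rot: [0.001, 0.767, 0.641, 0.001]
contact_force: [0.5, -0.1, -0.3]
gripper_width: 0.603
grasp_force: 0.0
```

```bash
python3 - <<'E'
from h import *
st();f=save('wrist','w9');show('wrist','nut')
E
python3 -c "
import cv2;f=cv2.imread('pics/w9.png');cv2.imwrite('pics/w9c.png',cv2.resize(f[100:300,150:410],None,fx=3,fy=3,interpolation=cv2.INTER_CUBIC))"
```

```text
t 14.1 pos [ 0.549  -0.0903  0.1872] q [0.0011 0.7671 0.6415 0.0007] F [ 0.4828 -0.0923 -0.346 ] j6 -0.11889148958639481 g 0.6028018804697666 0.0
wrist nut [ 0.5509 -0.0834  0.0791] 0.65
```

View pics/w9c.png

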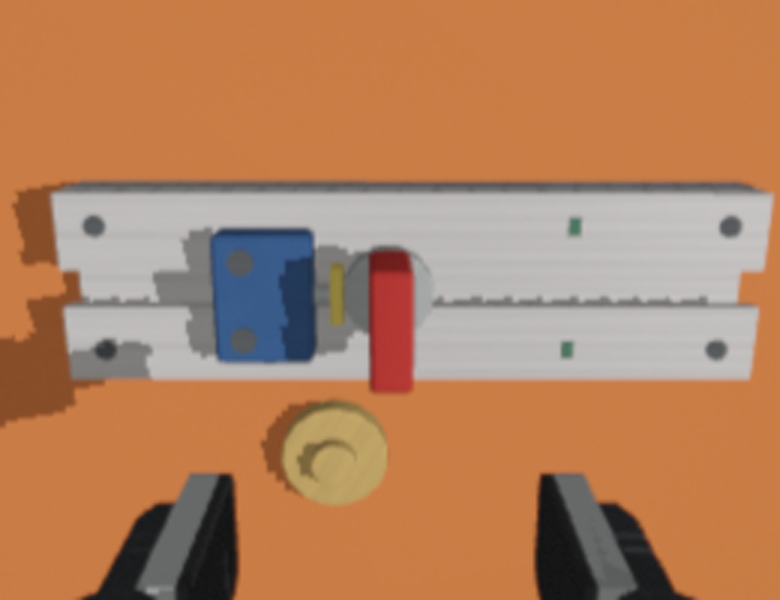

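The peg stands on its own, with the bar square across the slot (crop x 370–413). The collar is against the yellow pad (crop x 330–344) and the block edge is at crop x 314. I check the final compression.

Run:
```python
from h import *
rx=np.array([-.9839,.1787])
f=cv2.imread('pics/w9.png').astype(float)[:,:,::-1]
a=f[190:206].mean(0);ye=(a[:,0]+a[:,1])/2-a[:,2];bl=a[:,2]-a[:,0]
print(ye[250:275].astype(int),bl[245:262].astype(int))
def dn(v,t,r0,r1):
    for r in range(r0,r1):
        if v[r]>=t>v[r+1]:return r+(v[r]-t)/(v[r]-v[r+1])+.5
m=ye[256:270].max();i=250+ye[250:270].argmax();yx=dn(ye,m/2,i,i+8);bx=dn(bl,bl[240:260].max()/2,244,262)
A=ray('wrist',(bx,198),.045)[:2]@rx;B=ray('wrist',(yx,198),.041)[:2]@rx
print(yx,bx,'dist mm',(A-B)*1000,'compression',14.44-(A-B)*1000)
```

```text
[-41 -40 -39 -35 -18  -4   0   0   1  13  61  76  76  71  40   3   0   0
   0   0   0   0   5  37  55] [ 54  52  52  52  52  52  51  49  44  23   5   0   0  -1 -15 -68 -83]
264.5540885860307 253.68382352941177 dist mm 9.430964295000122 compression 5.009035704999878
```

Two readings put it at roughly 4.5–5.4 mm. I take one cleaner view from the block side, where the visible edges are the top ones.

Request:
{"method": "apply_moves", "body": {"targets": [{"translation": [0, -0.2, 0.15], "twist": 0, "hand": 0.6}, {"translation": [0, -0.2, 0.15], "twist": 0, "hand": 0.6}, {"translation": [0, 0, 0], "twist": 0, "hand": 0.6}, {"translation": [0, 0, 0], "twist": 0, "hand": 0.6}]}}

```text
time: 14.6
tool_pos: [0.5085, -0.0829, 0.1543]
tool_rot: [-0.001, 0.767, 0.641, -0.001]
contact_force: [0.3, 0.3, 0.4]
gripper_width: 0.599
grasp_force: 0.0
```

Run:
```python
from h import *
st();cal=get_calibration('wrist');K=np.array(cal['camera_matrix']);P=np.linalg.inv(cal['pose']);rx=np.array([-.9839,.1787]);ry=np.array([-.1787,-.9839])
f=save('wrist','w10')
def px(q):
    v=P[:3,:3]@q+P[:3,3];return K[0,0]*v[0]/-v[2]+K[0,2],-K[1,1]*v[1]/-v[2]+K[1,2]
c0=np.array([.5597,-.0856]);us=np.arange(0,.045,.0002)
def prof(z):
    out=[]
    for u in us:
        c=[cv2.getRectSubPix(f,(1,1),px(np.array([*(c0+rx*u+ry*l),z])))[0,0].astype(float) for l in np.arange(-.005,.0055,.001)]
        out.append(np.mean(c,0))
    return np.array(out)
y=prof(.041);ye=(y[:,0]+y[:,1])/2-y[:,2]+np.where(y[:,0]-y[:,1]>50,-200,0)
b=prof(.045);bl=b[:,2]-b[:,0]
print(ye[::4].astype(int));print(bl[::4].astype(int))
i=ye.argmax();lo=us[:i][ye[:i]<ye[i]/2].max();bi=us[bl>bl.max()/2].min()
print('cam along',(np.array(cal['pose'])[:2,3]-c0)@rx,'face',lo,'block',bi,'dist',bi-lo,'comp',.01444-(bi-lo))
# peg bar centre along the rail (top at .08)
t=prof(.08);r=t[:,0]-t[:,1];print('bar',us[r>80].min() if (r>80).any() else None,us[r>80].max() if (r>80).any() else None)
print(px(np.array([*(c0+rx*lo),.041])),px(np.array([*(c0+rx*bi),.045])))
```

```text
t 14.6 pos [ 0.5085 -0.0829  0.1543] q [-0.0009  0.7672  0.6414 -0.0006] F [0.2652 0.2585 0.3585] j6 -0.12808188518048993 g 0.5993041063852294 0.0
[-134 -135 -135 -135 -135 -137 -143 -152 -159 -164 -165 -165 -165 -165
 -170   13    1    0    0    0    0    0    0    0    0    0    1   13
   47   72   76   76   64   36   10    2    0    0   -6  -22  -36  -41
  -41  -41  -42  -41  -41  -42  -42  -46  -54  -61  -64  -64  -64  -64
  -64]
[-127 -127 -126 -126 -126 -125 -120 -108  -92  -77  -69  -67  -67  -67
  -66  -54  -17    0    1    1    1    1    1    1    1    1    1   -2
  -25  -69  -83  -84  -81  -58  -21   -3    0    0    1   18   41   51
   52   52   52   52   52   53   53   57   70   79   81   81   81   81
   81]
cam along 0.05030076864387981 face 0.0222 block 0.032 dist 0.0098 comp 0.00464
bar 0.0026000000000000003 0.0134
(np.float64(313.74046927724856), np.float64(209.35674387602492)) (np.float64(301.9343428539519), np.float64(210.80167226292332))
```

```bash
python3 -c "
from plant import job_done;print(job_done())"
```

```text
the job is handed in; nothing more can be done
None
```

The red peg is locked at 90° in the rail slot, upright and released, holding the yellow stop about 5 mm in by camera measurement (a little short of the 6 mm target); I handed it in at about 15 s with nothing touching it.

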